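# Push a carton through the guide gap to the end stop

## Task

Push the long, low carton narrow end first through the gap between the two guide blocks bolted to the worktop, and on until its leading end rests against the rubber bumper of the end stop, lying straight. It must stay flat on the worktop all the way (push it along, do not lift or tip it), and the tall carton, the cup, the pliers and the wrench must be left where they are.

Things in the scene. Friction and masses are not known exactly. Their poses are not given: they have to be found in the camera images.
- carton: Long, low closed cardboard carton to push, 69 x 100 x 50 mm (own x, y, z), 0.25-0.5 kg, loose. Origin at the centre of its underside, z up. Long axis is its own y: the 69 mm wide ends look along +y and -y (either may lead). Starts flat before the gap, up to 40 mm to one side and up to 0.35 rad askew.
- gate: Fixed grey steel gate: two guide blocks and an end stop bolted to the worktop. Origin on the worktop midway between the blocks; +x is the way through, y across, z up. Gap 76 mm wide (inner faces at y = +-0.038); bare worktop from the gap to the stop. The carton ends with its origin near x = 0.085, y = 0, its y axis along gate x, its rear end 12 mm past the blocks.
- guide_a (a point): Top centre of the guide block on the gate's +y side, gate frame (0, 0.047, 0.036). Block: 18 mm thick in y, 36 mm high, from x = -0.023 to +0.023 with half-round ends of radius 9 mm; a bolted foot 5 mm high (bolt heads to 10 mm) extends outward to y = 0.074.
- guide_b (a point): Top centre of the guide block on the gate's -y side, gate frame (0, -0.047, 0.036); mirror image of the other.
- stop_face (a point): Centre of the rubber bumper's face on the end stop, gate frame (0.135, 0, 0.017), looking to gate -x. The stop is a bar 90 mm wide (across y, centred) and 30 mm high.
- tall_carton: Bystander: tall closed carton, 67 x 75 x 80 mm, loose. Origin at the centre of its underside. Leave alone.
- cup: Bystander: round steel cup with odds and ends in it, 59 mm across, 64 mm high, loose. Origin at the centre of its underside. Leave alone.
- pliers: Bystander: pliers lying flat, 46 x 162 x 14 mm, loose. Origin at the centre of its underside, long axis y. Leave alone.
- wrench: Bystander: small spanner lying flat, 25 x 134 x 8 mm, loose. Origin at the centre of its underside, long axis y. Leave alone.

How it is judged:
On the way:
1. the carton is in the gap between the two guide blocks, lengthways and flat on the worktop (x of carton in the frame of gate between -0.045 and 0.045 m and y of carton in the frame of gate between -0.012 and 0.012 m and angle between the y axis of carton and the x axis of gate, either way round below 0.25 rad and height (world z) of carton below 0.006 m), for 0.05 s.
At the end, for the whole second after the job is handed in: the carton is at rest beyond the gap, flat on the worktop, its leading end within 7 mm of the bumper, its centre within 15 mm of the gate's centre line and its long axis within 0.12 rad of it; each bystander is within 20 mm of where it started (x of carton in the frame of gate between 0.078 and 0.09 m and y of carton in the frame of gate between -0.015 and 0.015 m and angle between the y axis of carton and the x axis of gate, either way round below 0.12 rad and height (world z) of carton below 0.006 m and angle between carton's own z axis and vertical below 0.05 rad and linear speed of carton below 0.01 m/s and distance of each of tall_carton, cup, pliers, wrench from where it was at the start of the episode below 0.02 m); the robot touches nothing.
It fails at once if the carton is lifted off the worktop (underside more than 8 mm up) or tipped by more than 0.15 rad (height (world z) of carton above 0.008 m or angle between carton's own z axis and vertical above 0.15 rad).
It fails at once if a bystander (tall carton, cup, pliers, wrench) is shifted by more than 20 mm (distance of any of tall_carton, cup, pliers, wrench from where it was at the start of the episode above 0.02 m).
It also fails if it takes over 64 s, if anything falls off the work surface, if the arm or the gripper's body presses on something with over 40 N, if the wrist force passes 120 N, or if a joint passes its speed limit or range.

## Robot

A 7-joint arm with a two-finger parallel gripper is mounted at the origin on the work surface; the furniture and walls round the work are solid. World frame = base frame: x ahead of the robot, y to its left, z up, the work surface at z = 0. Lengths are in m, angles in rad, forces in N, time in s.
With the tool pointing down it reaches from about 0.4 to 0.85 m from the base axis. Payload 10.4 kg.
Tool frame: the origin (TCP) lies midway between the tips of the shut fingers; the grasp point (between the pads) lies 19 mm behind it; z points along the fingers, y is the line along which they close (so a half turn about z gives the same grasp; the last joint's range is limited). The gripper opens to 87 mm and grips with 3 to 60 N. Pads are 19 mm wide; open, the fingers measure 117 mm over their backs; the gripper's body (75 mm by 190 mm) begins 51 mm behind the grasp point.
Start: joints at [1.203, 0.332, -0.065, 1.46, 0.022, 1.35, -0.088], TCP at [0.211, -0.588, 0.183] pointing down, gripper open.
Joint ranges: [-2.6, 2.6], [-0.5, 2.12], [-1.47, 1.34], [0.16, 2.42], [-1.27, 4.41], [0.06, 2.06], [-2.6, 2.6]. Speed limits (rad/s): [2.22, 2.22, 2.79, 2.79, 3.14, 3.14, 3.14].

## Interface

Orientations are given as a unit quaternion [x, y, z, w].
In Python, from bench import r gives the robot as it stands.
- The arm moves only by the tool arm_command, never from a script. Its argument "moves" is one flat list of numbers, 4 for each row, row after row: the shift along the tool's x, y, z in cm, then the turn about the tool's z in degrees. A call has 1 to 12 rows; each row shifts and turns the commanded pose from where the row before left it, along the tool's axes as they then stand; what a row does not reach is not made up. A row lasts 1/12 s, in which the tool goes at most 41.7 mm and 7.16 degrees, less where a joint would pass 70% of its speed; a pose out of reach is approached as far as the arm can. A call with a gripper value outside its range is refused whole. "fingers" is the opening in per cent of the stroke, from 0 (shut) to 100 (fully open), set as the call begins (left out, the last holds). The fingers move at their own pace and stop on an object; "squeeze" is the grip in N (left out, the last holds). Time passes only in rows, so rows that do not move let the fingers close. It gives the time, the measured TCP pose, the force, the opening and the grip force at its end, in the units of the state.
- r.read_state(): the state, without advancing time (a new reading comes with each control period).
- r.camera(name): name is "side" or "top"; returns the picture (480x640x3 uint8, red, green, blue); there is no depth.
- r.camera_info(name): a dict with "fx", "fy", "cx", "cy" (pixels), "origin" and "attitude" of the camera in the world. Camera axes: x right, y up, looking along -z (the intrinsics and any distortion apply to the point x, -y, -z); pixel columns grow to the right and rows downward; lengths in m; the calibration is good to about 2 mm. A picture is of the moment at which its call begins. camera_info takes no time and is no camera call.
- r.close_job(): hands the job in; it is judged then, once.
The state is a dict: "time": time; "joint_positions": joint angles; "joint_vel": joint speeds; "joint_torque": joint torques, N m; "ee_pos": TCP position; "eef_rot": TCP orientation; "ft_force": force on the tool from outside, world axes, zero at the start; "torque": the same for the moment, N m; "width": finger opening in m; "grip_force": force on a finger pad.
Only numpy, scipy, OpenCV 4.12 (cv2) and the standard library are available. Lean on these libraries where they do the work, as an engineer would, in place of code of your own. Each camera call takes 0.05 s, during which the arm holds its last target. There are 200 camera calls.

## Working session

There is one attempt and no reset: what is moved stays moved. The work goes in short steps, Python scripts to look and compute and a tool call to move; the robot and the scene stay as the last step left them, time stands still between calls to the robot, and variables do not carry over. Pictures are saved under pics/ and viewed, at most 10 in all, crops included, and the job is handed in when it is done.

Besides the shell and the picture viewer there is one more tool, called after "Request:" by a JSON object that holds its "op" and its "data", one argument or row to a line. arm_command: Moves the arm, as the interface text tells. Its arguments: {"type":"object","properties":{"moves":{"type":"array"},"fingers":{"type":"number"},"squeeze":{"type":"number"}},"required":["moves"]}

```bash
mkdir -p pics; python3 - <<'E'
from bench import r
import cv2
for n in("top","side"):
    cv2.imwrite(f"pics/{n}0.png",r.camera(n)[:,:,::-1]); print(r.camera_info(n))
s=r.read_state();print(s)
E
```

```text
{'fx': 496.7364207740166, 'fy': 496.7364207740166, 'cx': 311.65063179731317, 'cy': 239.7295283331125, 'origin': array([ 0.30782287, -0.18855748,  1.09515759]), 'attitude': array([ 0.0343937 , -0.04373746, -0.70061788,  0.71136397])}
{'fx': 589.9974449979544, 'fy': 589.9974449979544, 'cx': 316.0168604657655, 'cy': 231.23578912238676, 'origin': array([ 1.21107818, -0.23409659,  0.84628823]), 'attitude': array([0.27817397, 0.25872846, 0.64390085, 0.66413141])}
{'time': 0.1, 'joint_positions': array([ 1.20342782,  0.33280725, -0.06470947,  1.46082978,  0.02159845,
        1.3498822 , -0.08849117]), 'joint_vel': array([ 0.00097216, -0.00144038, -0.00086982, -0.00277973, -0.00079053,
        0.00100291,  0.00020374]), 'joint_torque': array([ 8.10764195e-04, -6.24548435e+01,  2.44233274e-02, -3.90717459e+01,
       -6.13990612e-02,  3.66491417e-02,  1.07641038e-04]), 'ee_pos': array([ 0.21111095, -0.58786488,  0.18214759]), 'eef_rot': array([ 9.85175312e-01,  1.71549487e-01, -1.29811614e-04, -6.01769276e-04]), 'ft_force': array([ 0.65797487, -0.43059452, -0.05987968]), 'torque': array([ 0.01325788,  0.02467427, -0.01514044]), 'grip_force': 0.0, 'width': 0.08647778015081158}
```

View pics/top0.png

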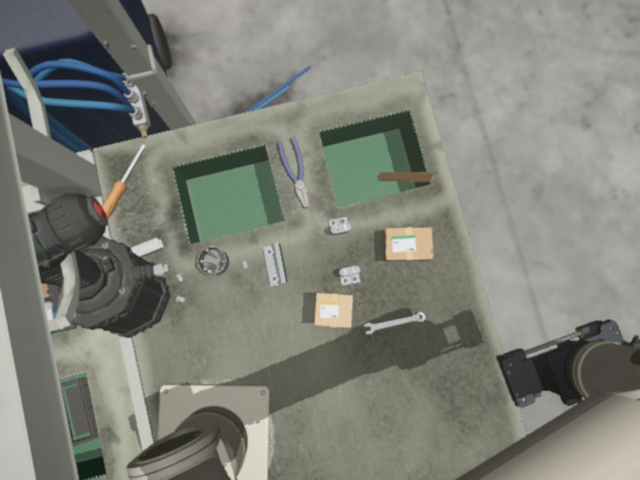

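View pics/side0.png

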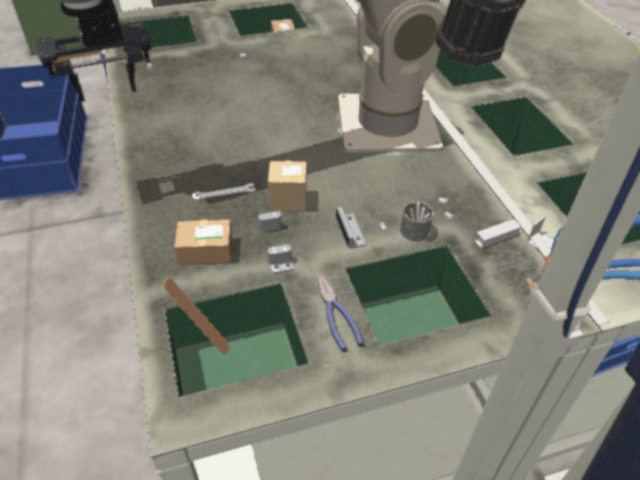

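The top view shows the long carton at (409,244), the guide blocks at (340,226) and (349,274), and the stop at (274,264). The way through runs left in the picture, roughly world +y. The tall carton is at (334,310), the wrench at (395,323) and the pliers at (297,175). Next I'll enlarge this area.

```bash
python3 - <<'E'
import cv2
t=cv2.imread("pics/top0.png")[200:350,250:450]; cv2.imwrite("pics/t1.png",cv2.resize(t,None,fx=4,fy=4,interpolation=cv2.INTER_CUBIC))
E
```

```text
(no output)
```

View pics/t1.png

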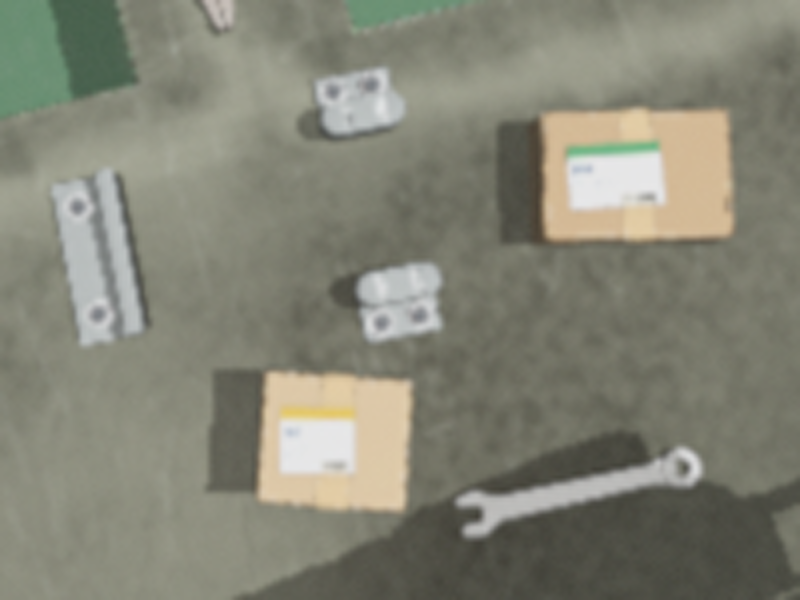

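```bash
cat > h.py <<'E'
import numpy as np
from bench import r
from scipy.spatial.transform import Rotation as R
def ray(name,px,z):
    i=r.camera_info(name); d=np.array([(px[0]-i['cx'])/i['fx'],-(px[1]-i['cy'])/i['fy'],-1])
    d=R.from_quat(i['attitude']).apply(d); o=np.array(i['origin']); return (o+d*(z-o[2])/d[2])[:2]
def proj(name,p):
    i=r.camera_info(name); v=R.from_quat(i['attitude']).inv().apply(np.array(p)-i['origin'])
    return np.array([i['cx']+i['fx']*v[0]/-v[2], i['cy']-i['fy']*v[1]/-v[2]])
def crop(c,z,ox=250,oy=200,k=4): return ray("top",[(c[0]+.5)/k-.5+ox,(c[1]+.5)/k-.5+oy],z)
E
python3 - <<'E'
from h import *
np.set_printoptions(precision=4,suppress=True)
print("nadir",proj("top",[.3078,-.1886,0]))
C=np.array([crop(c,.05) for c in[(543,111),(729,110),(732,238),(543,241)]]);print("carton",C,C.mean(0),[np.linalg.norm(C[i]-C[i-1]) for i in range(4)])
T=np.array([crop(c,.08) for c in[(266,373),(412,380),(408,510),(260,500)]]);print("tall",T)
print("guides",crop((398,283),.036),crop((362,112),.036))
S=np.array([crop(c,.03) for c in[(118,170),(146,330)]]);print("stop",S,np.linalg.norm(S[0]-S[1]))
W=[crop(c,.008) for c in[(470,515),(685,468)]];print("wrench",W)
ga,gb=crop((398,283),.036),crop((362,112),.036);print(np.linalg.norm(ga-gb))
E
```

```text
nadir [304.6558 294.8314]
carton [[ 0.4529 -0.358 ]
 [ 0.4551 -0.4573]
 [ 0.3868 -0.458 ]
 [ 0.3836 -0.3579]] [ 0.4196 -0.4078] [np.float64(0.06926610723141378), np.float64(0.09929504577899863), np.float64(0.06829677278602858), np.float64(0.10020566749935884)]
tall [[ 0.3121 -0.2118]
 [ 0.3096 -0.2861]
 [ 0.2444 -0.2845]
 [ 0.2483 -0.2097]]
guides [ 0.361  -0.2826] [ 0.4527 -0.2627]
stop [[ 0.4199 -0.1318]
 [ 0.3342 -0.1486]] 0.08728868292045049
wrench [array([ 0.2377, -0.3248]), array([ 0.2644, -0.4417])]
0.09383521825869538
```

The gate origin comes out at about (0.407,-0.273), with +x heading 102°. The carton is at gate (-0.135,+0.016), askew by -10.5°. My plan is to square and centre it with a two-finger side push, then push it through from the rear with two fingers.

Request:
{"op": "arm_command", "data": {
  "moves": [2.36,-1.36,0,0,2.36,-1.36,0,0,2.36,-1.36,0,0,2.36,-1.36,0,0,2.36,-1.36,0,0,2.36,-1.36,0,0,2.36,-1.36,0,0,2.36,-1.36,0,0,0,0,2,3.9,0,0,2,3.9,0,0,2,0,0,0,0,0],
  "fingers": 57,
  "squeeze": 20
}}

```text
time: 1.1
ee_pos: [0.3505, -0.42, 0.1188]
eef_rot: [0.995, 0.104, -0.002, -0.003]
ft_force: [-0.5, -0.0, -0.3]
width: 0.0493
grip_force: 0.0
```

Request:
{"op": "arm_command", "data": {
  "moves": [0,0,2,0,0,0,2,0,0,0,2,0,0,0,2,0,0,0,1.3,0,0,0,1,0,0,0,0,0,0,0,0,0]
}}

```text
time: 1.77
ee_pos: [0.3523, -0.4223, 0.0204]
eef_rot: [0.995, 0.104, 0.0, 0.0]
ft_force: [0.2, 0.1, 0.2]
width: 0.0499
grip_force: 0.0
```

```bash
cat >> h.py <<'E'
O=np.array([.4069,-.2727]);U=np.array([-.208,.978]);V=np.array([-.978,-.208])
def g(p): d=np.array(p[:2])-O; return np.array([d@U,d@V]).round(4)
def tcp():
    s=r.read_state(); x=R.from_quat(s['eef_rot']).apply([1,0,0]); print(s['time'],g(s['ee_pos']),s['ee_pos'],np.degrees(np.arctan2(x[1],x[0])),s['ft_force'])
E
python3 -c "
from h import *;import cv2;tcp();t=r.camera('top')[200:350,250:450,::-1]; cv2.imwrite('pics/t2.png',cv2.resize(t,None,fx=4,fy=4,interpolation=cv2.INTER_CUBIC))"
```

```text
1.7667 [-0.1349  0.0845] [ 0.35234616 -0.42225645  0.02039293] 11.961022087077902 [0.23428145 0.14686987 0.18314319]
```

View pics/t2.png

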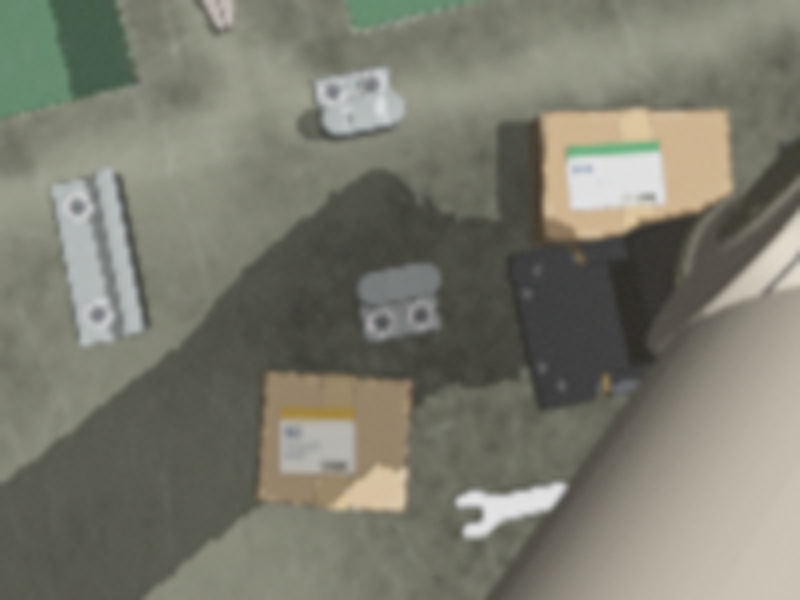

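The gripper stands beside the carton with nothing touched (body edge at about (515,250)-(540,405) in the crop). Now the side push.

Request:
{"op": "arm_command", "data": {
  "moves": [0,0,0.5,0,0.5,0,0,0,0.5,0,0,0,0.5,0,0,0,0.4,0,0,0,0.4,0,0,0,0.4,0,0,0,0.4,0,0,0,0.4,0,0,0,0.3,0,0,0,0.25,0,0,0,0,0,0,0]
}}

```text
time: 2.82
ee_pos: [0.3924, -0.4134, 0.0149]
eef_rot: [0.995, 0.104, 0.0, 0.0]
ft_force: [0.4, 0.4, 0.0]
width: 0.0498
grip_force: 0.0
```

```bash
python3 -c "
from h import *;tcp()"
```

```text
2.8167 [-0.1346  0.0434] [ 0.3924456  -0.41338599  0.01488217] 11.990105032441658 [0.36892705 0.42912394 0.00138108]
```

Request:
{"op": "arm_command", "data": {
  "moves": [-2,0,0,0,-2,0,-1,0,0,0,-3,0,0,0,-3,0,0,2,-1,0,2,2,0,0,2,2,0,0,2,2,0,0,2.3,0,0,0,0,0,0,-7,0,0,0,-7,0,0,0,-7],
  "fingers": 35
}}

```text
time: 3.82
ee_pos: [0.4507, -0.4828, 0.0945]
eef_rot: [0.958, 0.287, -0.0, -0.0]
ft_force: [-0.1, 0.4, -0.7]
width: 0.0304
grip_force: 0.0
```

Request:
{"op": "arm_command", "data": {
  "moves": [0,0,0,-7,0,0,0,-7,0,0,0,-7,0,0,0,-7,0,0,0,-7,0,0,0,-7,0,0,0,-7,0,0,0,-7,0,0,0,-7,0,0,0,-6,0,0,0,0]
}}

```text
time: 4.73
ee_pos: [0.45, -0.4832, 0.0947]
eef_rot: [0.628, 0.778, -0.0, -0.0]
ft_force: [0.6, -0.4, -0.2]
width: 0.0304
grip_force: 0.0
```

```bash
python3 -c "
from h import *;import cv2;tcp();t=r.camera('top')[200:350,250:450,::-1]; cv2.imwrite('pics/t3.png',cv2.resize(t,None,fx=4,fy=4,interpolation=cv2.INTER_CUBIC))"
```

```text
4.7333 [-0.2148  0.0016] [ 0.45000333 -0.48320678  0.09468822] 102.20884366392126 [ 0.5618251  -0.38243517 -0.22351084]
```

View pics/t3.png

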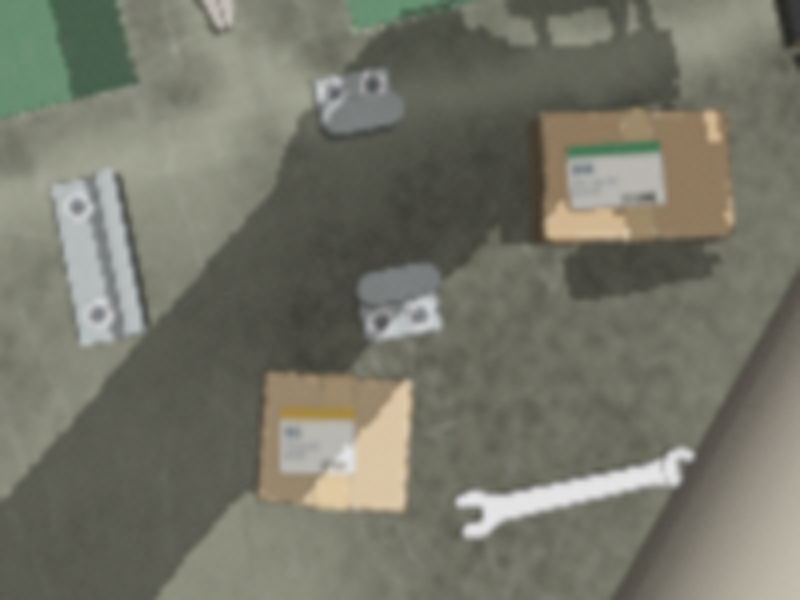

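```bash
python3 -c "
from h import *;import cv2
f=lambda p:(proj('top',p)-[250,200])*4
print(f([.3523,-.4223,.02]),f([.3523,-.4223,.1]),f([.45,-.483,.095]),f([.3924,-.4134,.015]),f([.211,-.588,.18]),proj('side',[.45,-.483,.095]))
s=r.read_state();print(s['joint_positions'])
cv2.imwrite('pics/f4.png',r.camera('top')[:,:,::-1]);cv2.imwrite('pics/s4.png',r.camera('side')[:,:,::-1])"
```

```text
[651.35789431 302.95006255] [685.87908499 296.86176681] [800.35281757 107.20338842] [632.54059828 229.52909288] [1093.32707851  606.20278722] [155.79802363 225.96128231]
[ 1.08136622  0.50633393 -0.45420359  1.44745711  0.22681616  1.24006324
  0.80950043]
```

View pics/s4.png

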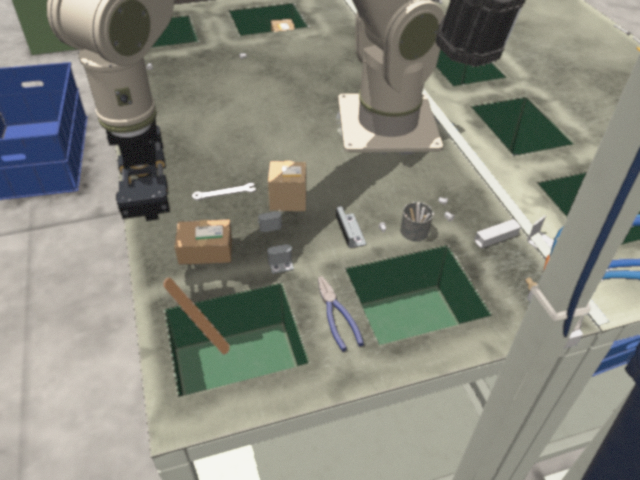

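```bash
python3 -c "
import cv2,numpy as np
a=cv2.resize(cv2.imread('pics/s4.png')[130:280,90:190],None,fx=4,fy=4,interpolation=cv2.INTER_CUBIC)
b=cv2.resize(cv2.imread('pics/f4.png')[180:330,380:480],None,fx=4,fy=4,interpolation=cv2.INTER_CUBIC)
cv2.imwrite('pics/c5.png',np.hstack([a,b]))
for n in('top0','t1'):pass
A=cv2.imread('pics/top0.png',0);B=cv2.imread('pics/f4.png',0)
for n,c,d in(('top',A,B),('side',cv2.imread('pics/side0.png',0),cv2.imread('pics/s4.png',0))):
    x,y,w,h=(391,234,27,20) if n=='top' else (194,224,30,18)
    m=cv2.matchTemplate(d[y-15:y+h+15,x-15:x+w+15],c[y:y+h,x:x+w],cv2.TM_CCOEFF_NORMED);print(n,cv2.minMaxLoc(m))
"
```

```text
top (-0.3675376772880554, 0.9221853613853455, (30, 30), (15, 15))
side (-0.7052893042564392, 0.9019192457199097, (19, 0), (15, 15))
```

View pics/c5.png

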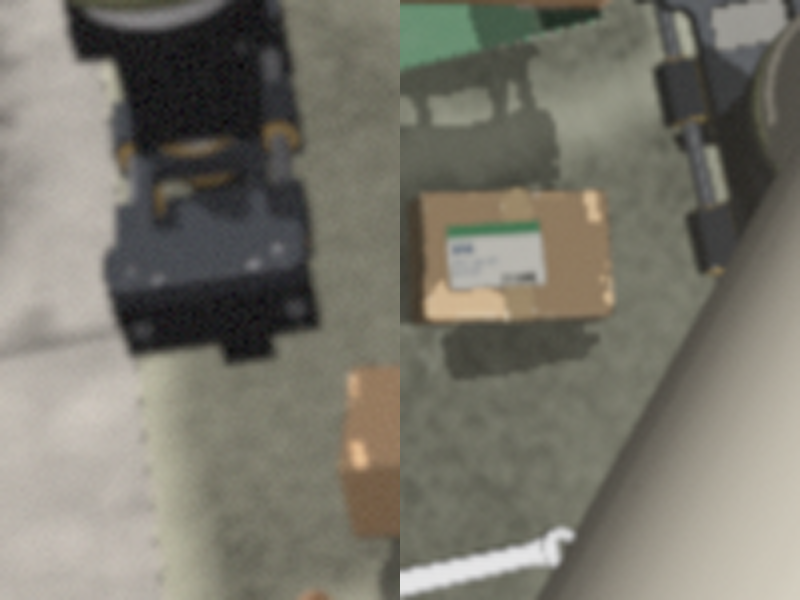

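```bash
python3 -c "
from h import *
c=np.array([.45,-.4832])
for o in(.015,.03):
  for z in(.095,.105,.115,.13): print(o,z,proj('side',[*(c-V*o),z]))
tcp()
# body outer-bottom edge: near long-end, 95mm
for z in(.15,.165,.18):print(z,[proj('side',[*(c-V*.095+s*U*.0375),z]).round() for s in(-1,1)],[proj('top',[*(c+U*.0375+s*V*.095),z]).round() for s in(-1,1)])
"
```

```text
0.015 0.095 [156.18689546 231.75062779]
0.015 0.105 [155.17855937 227.7765673 ]
0.015 0.115 [154.15636502 223.74788856]
0.015 0.13 [152.59645779 217.59997247]
0.03 0.095 [156.69796445 237.65165259]
0.03 0.105 [155.68320182 233.6790527 ]
0.03 0.115 [154.65435405 229.65131218]
0.03 0.13 [153.0840245  223.50377497]
4.8833 [-0.2148  0.0014] [ 0.45026372 -0.48308828  0.09483361] 101.72302441987975 [ 0.81312384  0.43343056 -0.56141136]
0.15 [array([129., 246.]), array([177., 238.])] [array([429., 179.]), array([451., 275.])]
0.165 [array([127., 240.]), array([175., 232.])] [array([431., 177.]), array([453., 275.])]
0.18 [array([125., 233.]), array([174., 225.])] [array([433., 176.]), array([455., 274.])]
```

The carton hasn't moved. In both pictures the gripper sits about 40 mm higher than its reported TCP would put it, so the fingers passed over the top. I'll go down behind the carton in steps and watch the force.

Request:
{"op": "arm_command", "data": {
  "moves": [0,0,2,0,0,0,2,0,0,0,2,0,0,0,1,0,0,0,1,0,0,0,0,0,0,0,0,0]
}}

```text
time: 5.47
ee_pos: [0.4506, -0.4831, 0.0152]
eef_rot: [0.63, 0.777, 0.0, 0.0]
ft_force: [0.4, -0.1, 0.3]
width: 0.0305
grip_force: 0.0
```

```bash
python3 -c "
from h import *;import cv2
tcp()
s=r.camera('side')[:,:,::-1];t=r.camera('top')[:,:,::-1]
a=cv2.resize(s[160:280,100:240],None,fx=5,fy=5,interpolation=cv2.INTER_CUBIC)
cv2.imwrite('pics/c6.png',a)"
```

```text
5.4667 [-0.2148  0.001 ] [ 0.45064787 -0.48306932  0.0151997 ] 101.91457314953487 [ 0.38891812 -0.07257536  0.32240143]
```

View pics/c6.png

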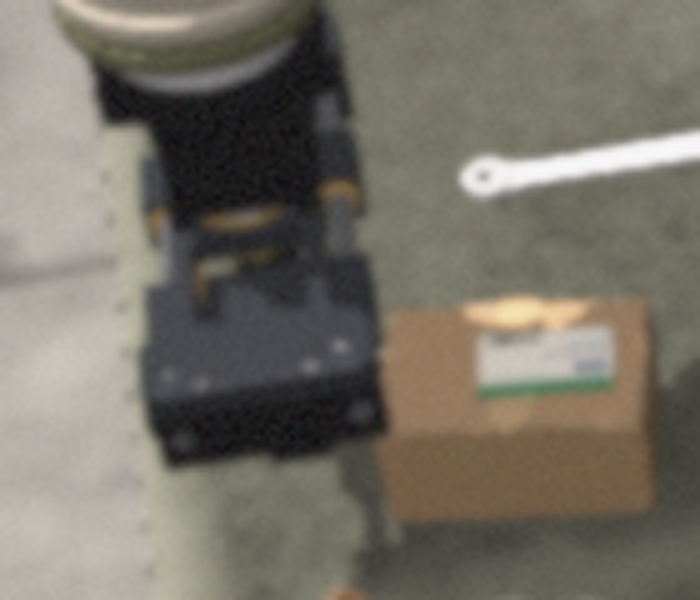

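Request:
{"op": "arm_command", "data": {
  "moves": [0,0,0.7,0,0,0,0.7,0,0,0,0.6,0,0,0,0,0,0,0,0,0]
}}

```text
time: 5.98
ee_pos: [0.4502, -0.4826, -0.0058]
eef_rot: [0.63, 0.777, 0.0, -0.001]
ft_force: [0.1, 0.5, 0.6]
width: 0.0307
grip_force: 0.0
```

Request:
{"op": "arm_command", "data": {
  "moves": [0,0,0.3,0,0,0,0.3,0,0,0,0,0]
}}

```text
time: 6.23
ee_pos: [0.4502, -0.4828, -0.0117]
eef_rot: [0.63, 0.777, 0.0, -0.0]
ft_force: [-1.1, -0.4, 0.7]
width: 0.0307
grip_force: 0.0
```

Request:
{"op": "arm_command", "data": {
  "moves": [0,0,0.25,0,0,0,0.25,0,0,0,0,0]
}}

```text
time: 6.48
ee_pos: [0.4502, -0.4828, -0.0167]
eef_rot: [0.63, 0.777, 0.0, -0.0]
ft_force: [-0.1, 0.4, -1.7]
width: 0.0304
grip_force: 0.0
```

Reported z is now below the worktop with no contact, so the reading is biased. I'll keep going down gently to find the true height.

Request:
{"op": "arm_command", "data": {
  "moves": [0,0,0.25,0,0,0,0.25,0,0,0,0,0]
}}

```text
time: 6.73
ee_pos: [0.4502, -0.4828, -0.0218]
eef_rot: [0.63, 0.777, 0.0, -0.0]
ft_force: [0.2, 0.4, 0.2]
width: 0.0303
grip_force: 0.0
```

Request:
{"op": "arm_command", "data": {
  "moves": [0,0,0.2,0,0,0,0.2,0,0,0,0,0]
}}

```text
time: 6.98
ee_pos: [0.4503, -0.4828, -0.0256]
eef_rot: [0.63, 0.777, 0.0, -0.0]
ft_force: [-0.5, -0.5, 0.2]
width: 0.0307
grip_force: 0.0
```

Request:
{"op": "arm_command", "data": {
  "moves": [0,0,0.2,0,0,0,0,0]
}}

```text
time: 7.15
ee_pos: [0.4503, -0.4829, -0.0275]
eef_rot: [0.63, 0.777, 0.0, -0.0]
ft_force: [0.2, 0.0, 0.0]
width: 0.0305
grip_force: 0.0
```

Request:
{"op": "arm_command", "data": {
  "moves": [0,0,0.2,0,0,0,0,0]
}}

```text
time: 7.32
ee_pos: [0.4503, -0.4829, -0.0295]
eef_rot: [0.63, 0.777, 0.0, -0.0]
ft_force: [0.4, 0.3, -0.1]
width: 0.0304
grip_force: 0.0
```

Request:
{"op": "arm_command", "data": {
  "moves": [0,0,-3.5,0,0,0,-3.5,0,0,0,-3.5,0,2,-2.1,0,0,2,-2.1,0,0,2,-2.1,0,0,2,-2.1,0,0,0,0,0,6.9,0,0,0,6.9,0,0,0,6.9,0,0,0,6.9,0,0,0,6.9],
  "fingers": 57
}}

```text
time: 8.32
ee_pos: [0.3517, -0.4222, 0.0761]
eef_rot: [0.833, 0.553, -0.0, 0.0]
ft_force: [0.1, -0.6, -0.5]
width: 0.0497
grip_force: 0.0
```

Request:
{"op": "arm_command", "data": {
  "moves": [0,0,0,6.9,0,0,0,6.9,0,0,0,6.9,0,0,0,6.9,0,0,0,6.9,0,0,0,6.9,0,0,0,6.9,0,0,0,6.9,0,0,0,0,0,0,0,0]
}}

```text
time: 9.15
ee_pos: [0.3518, -0.4221, 0.076]
eef_rot: [0.994, 0.109, 0.0, 0.0]
ft_force: [-0.0, 0.4, 0.2]
width: 0.0499
grip_force: 0.0
```

```bash
python3 -c "
from h import *;tcp()"
```

```text
9.15 [-0.1346  0.0849] [ 0.35182865 -0.42206404  0.07596305] 12.490101820103106 [-0.04867139  0.44444638  0.22537559]
```

Request:
{"op": "arm_command", "data": {
  "moves": [0,0,3,0,0,0,3,0,0,0,2,0,0,0,1.2,0,0,0,1,0.5,0,0,0,0,0.5,0,0,0,0.5,0,0,0,0.4,0,0,0,0.4,0,0,0,0.4,0,0,0]
}}

```text
time: 10.07
ee_pos: [0.3738, -0.4182, -0.0254]
eef_rot: [0.995, 0.102, 0.0, 0.001]
ft_force: [-1.6, -0.9, -0.1]
width: 0.0491
grip_force: 1.0
```

Request:
{"op": "arm_command", "data": {
  "moves": [0.3,0,0,0,0.3,0,0,0]
}}

```text
time: 10.23
ee_pos: [0.3793, -0.4167, -0.0259]
eef_rot: [0.995, 0.102, -0.0, 0.0]
ft_force: [-2.6, -2.4, 0.2]
width: 0.0497
grip_force: 1.0
```

Request:
{"op": "arm_command", "data": {
  "moves": [0.3,0,0,0,0.3,0,0,0]
}}

```text
time: 10.4
ee_pos: [0.3851, -0.4153, -0.0261]
eef_rot: [0.995, 0.102, -0.0, 0.0]
ft_force: [-1.7, -1.7, 1.7]
width: 0.0499
grip_force: 0.8
```

Request:
{"op": "arm_command", "data": {
  "moves": [0.3,0,0,0,0.3,0,0,0,0.1,0,0,0,0,0,0,0]
}}

```text
time: 10.73
ee_pos: [0.3923, -0.4135, -0.0262]
eef_rot: [0.995, 0.103, 0.0, -0.0]
ft_force: [-0.6, -0.3, -0.4]
width: 0.0491
grip_force: 0.1
```

```bash
python3 -c "
from h import *;import cv2
tcp()
d=r.camera('top')[:,:,::-1];cv2.imwrite('pics/f7.png',d);cv2.imwrite('pics/s7.png',r.camera('side')[:,:,::-1])
A=cv2.imread('pics/top0.png')
x,y,w,h=391,234,27,20
m=cv2.matchTemplate(d[y-20:y+h+20,x-20:x+w+20],A[y:y+h,x:x+w],cv2.TM_CCOEFF_NORMED);print(cv2.minMaxLoc(m))
"
```

```text
10.7333 [-0.1346  0.0435] [ 0.3923162  -0.41346917 -0.02615802] 11.784295074511302 [-0.59805269 -0.32504765 -0.37311845]
(-0.6254910230636597, 0.32324516773223877, (17, 18), (25, 1))
```

Contact is confirmed this time. I'll back off, go round to the rear and look.

Request:
{"op": "arm_command", "data": {
  "moves": [-2,0,0,0,-2,0,-1,0,0,0,-3.5,0,0,0,-3.5,0,0,2,-2.2,0,2,2,0,0,2,2,0,0,2,2,0,0,2.3,0.5,0,0,0,0,0,-7,0,0,0,-7,0,0,0,-7],
  "fingers": 35
}}

```text
time: 11.83
ee_pos: [0.4521, -0.4876, 0.0755]
eef_rot: [0.958, 0.285, 0.0, -0.0]
ft_force: [0.2, -0.3, 0.3]
width: 0.0305
grip_force: 0.0
```

Request:
{"op": "arm_command", "data": {
  "moves": [0,0,0,-7,0,0,0,-7,0,0,0,-7,0,0,0,-7,0,0,0,-7,0,0,0,-7,0,0,0,-7,0,0,0,-7,0,0,0,-7,0,0,0,-6,0,0,0,0]
}}

```text
time: 12.75
ee_pos: [0.4513, -0.488, 0.0757]
eef_rot: [0.629, 0.777, 0.0, -0.0]
ft_force: [0.2, 0.1, 0.3]
width: 0.0302
grip_force: 0.0
```

```bash
python3 -c "
from h import *;import cv2;tcp();t=r.camera('top')[200:350,250:450,::-1]; cv2.imwrite('pics/t8.png',cv2.resize(t,None,fx=4,fy=4,interpolation=cv2.INTER_CUBIC))"
```

```text
12.75 [-0.2199  0.0013] [ 0.45134096 -0.48804497  0.07569499] 102.0434332520528 [0.19972316 0.06289725 0.27790882]
```

View pics/t8.png

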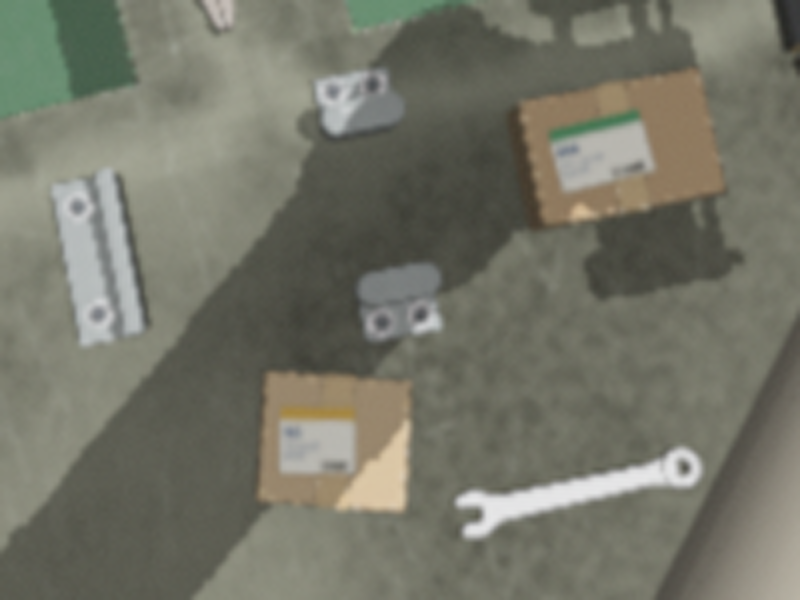

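The carton is now turned to match the gate; its top corners are at (518,102), (698,68), (723,190) and (543,228) in the crop. The bystanders look unchanged.

```bash
python3 -c "
from h import *
C=np.array([crop(c,.05) for c in[(520,102),(698,69),(723,190),(543,227)]]);G=np.array([g(c) for c in C]);print(G,G.mean(0))
d=(C[0]-C[1]+C[3]-C[2]);print(np.degrees(np.arctan2(d[1],d[0])), [np.linalg.norm(C[i]-C[i-1]).round(4) for i in range(4)])
print(g(crop((398,283),.036)),g(crop((362,112),.036)),g(crop((132,250),.03)))"
```

```text
[[-0.082  -0.0343]
 [-0.1791 -0.0334]
 [-0.178   0.0324]
 [-0.08    0.0332]] [-0.129775 -0.000525]
101.97900245320828 [np.float64(0.0676), np.float64(0.0971), np.float64(0.0659), np.float64(0.098)]
[-0.0001  0.0469] [ 0.0003 -0.0469] [0.1358 0.0018]
```

Request:
{"op": "arm_command", "data": {
  "moves": [0,0.1,3,0,0,0,3,0,0,0,2,0,0,0,1.2,0,0,0,1,0,0,0,0,0,0.6,0,0,0,0.7,0,0,0,0.5,0,0,0,0.4,0,0,0,0.4,0,0,0,0.4,0,0,0]
}}

```text
time: 13.8
ee_pos: [0.4464, -0.4589, -0.0254]
eef_rot: [0.631, 0.776, -0.0, 0.001]
ft_force: [0.1, -2.8, 0.6]
width: 0.0303
grip_force: 1.2
```

Request:
{"op": "arm_command", "data": {
  "moves": [0.4,0,0,0,0.4,0,0,0,0.4,0,0,0,0.5,0,0,0,0.5,0,0,0,0.5,0,0,0,0.5,0,0,0,0.5,0,0,0,0.5,0,0,0,0.5,0,0,0,0.5,0,0,0,0.5,0,0,0]
}}

```text
time: 14.8
ee_pos: [0.4344, -0.4024, -0.0261]
eef_rot: [0.631, 0.776, -0.0, 0.0]
ft_force: [-0.0, -3.3, 3.3]
width: 0.0304
grip_force: 1.8
```

```bash
python3 -c "
from h import *;tcp()"
```

```text
14.8 [-0.1325  0.    ] [ 0.43442636 -0.40235629 -0.02612606] 101.7594452123407 [-0.02557623 -3.29941881  3.33450768]
```

Request:
{"op": "arm_command", "data": {
  "moves": [0.4,0,0,0,0.4,0,0,0,0.4,0,0,0,0.4,0,0,0,0.4,0,0,0,0.4,0,0,0,0.4,0,0,0,0.4,0,0,0]
}}

```text
time: 15.47
ee_pos: [0.4279, -0.3711, -0.0261]
eef_rot: [0.631, 0.776, -0.0, -0.0]
ft_force: [0.4, -4.1, 2.0]
width: 0.0303
grip_force: 1.7
```

Request:
{"op": "arm_command", "data": {
  "moves": [0.4,0,0,0,0.4,0,0,0,0.4,0,0,0,0.4,0,0,0,0.4,0,0,0,0.4,0,0,0,0.4,0,0,0,0.4,0,0,0,0.4,0,0,0,0.4,0,0,0]
}}

```text
time: 16.3
ee_pos: [0.4197, -0.3319, -0.0262]
eef_rot: [0.631, 0.776, -0.0, -0.0]
ft_force: [0.2, -3.0, 0.5]
width: 0.0304
grip_force: 1.5
```

Request:
{"op": "arm_command", "data": {
  "moves": [0.5,0,0,0,0.5,0,0,0,0.5,0,0,0,0.5,0,0,0,0.5,0,0,0,0.5,0,0,0,0.5,0,0,0,0.5,0,0,0,0.4,0,0,0,0.4,0,0,0]
}}

```text
time: 17.13
ee_pos: [0.4099, -0.2849, -0.0262]
eef_rot: [0.631, 0.776, -0.0, -0.0]
ft_force: [0.9, -2.7, 1.1]
width: 0.0303
grip_force: 1.3
```

```bash
python3 -c "
from h import *;tcp()"
```

```text
17.1333 [-0.0125 -0.0004] [ 0.40989084 -0.28485316 -0.02620693] 101.76439086005333 [ 0.85762293 -2.70232709  1.06220741]
```

Request:
{"op": "arm_command", "data": {
  "moves": [0.4,0,0,0,0.4,0,0,0,0.4,0,0,0,0.4,0,0,0,0.4,0,0,0,0.4,0,0,0,0.3,0,0,0,0.3,0,0,0,0.2,0,0,0,0.1,0,0,0,0.1,0,0,0]
}}

```text
time: 18.05
ee_pos: [0.4031, -0.2519, -0.0262]
eef_rot: [0.631, 0.776, -0.0, -0.0]
ft_force: [0.8, -1.4, 0.2]
width: 0.0304
grip_force: 0.9
```

Request:
{"op": "arm_command", "data": {
  "moves": [0.1,0,0,0,0.1,0,0,0]
}}

```text
time: 18.22
ee_pos: [0.4027, -0.2501, -0.0262]
eef_rot: [0.631, 0.776, 0.0, -0.0]
ft_force: [1.2, -4.2, -1.3]
width: 0.0307
grip_force: 3.0
```

Request:
{"op": "arm_command", "data": {
  "moves": [0.1,0,0,0,0.1,0,0,0]
}}

```text
time: 18.38
ee_pos: [0.4031, -0.25, -0.0256]
eef_rot: [0.631, 0.776, -0.0, 0.002]
ft_force: [2.4, -11.7, -1.2]
width: 0.0305
grip_force: 5.8
```

The force rose and the motion stopped, so the carton is against the bumper. I'll back off and look.

Request:
{"op": "arm_command", "data": {
  "moves": [-0.3,0,0,0,-0.7,0,0,0,-1.5,0,0,0,-2,0,0,0,-2,0,0,0,-2,0,-2,0,-2,0,-3,0,-2,0,-3,0,-3,0,-1,0,-3,0,0,0,-3,0,0,0,0,0,0,0]
}}

```text
time: 19.38
ee_pos: [0.4447, -0.4646, 0.0631]
eef_rot: [0.633, 0.774, -0.001, 0.0]
ft_force: [-2.0, -0.6, 0.4]
width: 0.0306
grip_force: 0.0
```

```bash
python3 -c "
from h import *;import cv2;tcp();t=r.camera('top')[200:350,250:450,::-1]; cv2.imwrite('pics/t9.png',cv2.resize(t,None,fx=4,fy=4,interpolation=cv2.INTER_CUBIC))"
```

```text
19.3833 [-0.1956  0.003 ] [ 0.44467334 -0.46461786  0.06306192] 101.44317007851852 [-2.04522623 -0.57699309  0.37576581]
```

View pics/t9.png

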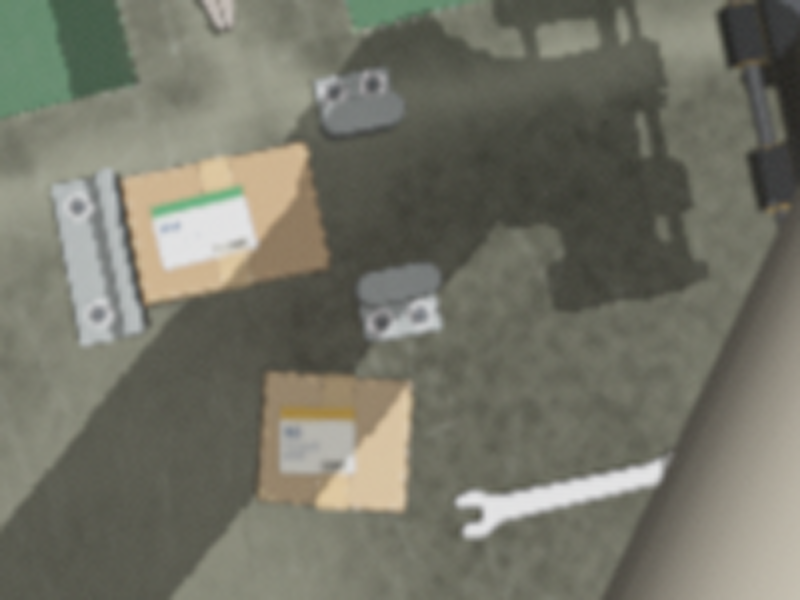

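The carton is through the gap and lies straight against the bumper, with corners at (122,178), (305,143), (328,267) and (147,303) in the crop. The gripper is clear and the bystanders haven't moved. I'll check the numbers and hand in.

```bash
python3 -c "
from h import *
C=np.array([crop(c,.05) for c in[(122,178),(305,143),(328,267),(147,303)]]);G=np.array([g(c) for c in C]);print(G.mean(0))
d=(C[0]-C[1]+C[3]-C[2]);print(np.degrees(np.arctan2(d[1],d[0])))
m=G.mean(0)
if .077<m[0]<.092 and abs(m[1])<.01: print(r.close_job())"
```

```text
[ 0.08405  -0.001425]
101.95732886564025
the job is handed in; nothing more can be done
None
```

The carton was pushed flat through the gap and rests straight against the bumper, measured at gate x = 0.084, y = -0.001 and about 0.1° off my estimate of the gate's line; the bystanders looked unmoved, and I handed the job in at about 19 s (no verdict came back).

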